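Gauge the socket of the last stand

ROBOT

A 6-joint arm with a two-finger parallel gripper is mounted at the origin on a cart in front of the work surface, level with it; the furniture and walls round the work are solid. World frame = base frame: x ahead of the robot, y to its left, z up, the work surface at z = 0. Lengths are in m, angles in degrees, forces in N, time in s.
With the tool pointing down it reaches from about 0.375 to 0.75 m from the base axis. Payload 9 kg.
Tool frame: the origin (TCP) lies where the fingers leave the gripper's body, on its centre line; the fingertips stand 73 mm ahead of it and the grasp point (between the pads) lies 54 mm ahead of it (robot.tip_reach is the distance from the TCP to the fingertips, in m); z points along the fingers, y is the line along which they close (so a half turn about z gives the same grasp; the last joint's range is limited). The gripper opens to 85 mm and grips with 20 to 120 N. Pads are 22 mm wide; open, the fingers measure 114 mm over their backs; the gripper's body (76 mm by 85 mm) begins 54 mm behind the grasp point. The pads swing forward as they close: fully open they stand 13 mm farther back than shut.
Start: joints at [-87.359, 5.964, 5.575, 89.605, 0, 77.527], TCP at [0.156, -0.579, 0.304] pointing down, gripper open.
Joint ranges: [-171.21, 171.21], [-48.23, 106.86], [-62.78, 66.21], [-105.2, 120.99], [-86.42, 89.51], [-180, 180]. Speed limits (degrees/s): [127.2, 127.2, 147.25, 180, 180, 180].

INTERFACE

Orientations are given as [roll, pitch, yaw] about the fixed x, y, z axes, in that order (R = Rz(yaw) Ry(pitch) Rx(roll)).
In Python, from plant import robot gives the robot as it stands. Calls block until the motion is done:
- robot.move_pose(position, orientation): joint-space move of the TCP to a pose.
- robot.line_to(position, vel=0.15, rotation=None, guard=None): straight line of the TCP; rotation=None keeps the orientation; vel is the mean speed in m/s. With guard (N) it stops when the force on the tool has changed by that much, and returns True; else False.
- robot.goto_joints(angles): joint-space move.
- robot.set_gripper(opening): finger opening in m; the grip force is fixed at half the most; returns when the fingers have stopped.
- robot.pause(seconds).
- robot.ik(position, orientation): joint angles nearest the present ones, or None.
- robot.observe(): the state.
- robot.grab_frame(name): name is "scene" or "top" or "wrist"; returns the picture (420x560x3 uint8, blue, green, red); there is no depth.
- robot.get_calibration(name): a dict with "vertical_fov" (degrees; the focal length in pixels is half the picture's height over the tangent of half this angle, whatever the lens; pixels are square), "cx", "cy" (the principal point, pixels), "rvec" (rotation vector, rad) and "tvec" (3), from world to camera coordinates, as OpenCV has them. Camera axes: x right, y down, z forward; pixel columns grow to the right and rows downward; lengths in m; the calibration is good to about 2 mm. The wrist camera is an equidistant fisheye: a pixel r from the principal point sees the ray r / f radians off the axis. A picture is of the moment at which its call begins: read the wrist's pose just before it. get_calibration takes no time and is no camera call; for the wrist camera it gives the pose at the moment of the call.
A pose or a line that the arm cannot do raises robot.IKError and nothing moves.
- robot.job_done(): hands the job in; it is judged then, once.
The state is a dict: "time": time; "q": joint angles; "qvel": joint speeds; "joint_torque": joint torques, N m; "tool_pos": TCP position; "tcp_rot": TCP orientation; "ft_force": force on the tool from outside, world axes, zero at the start; "torque": the same for the moment, N m; "gripper_width": finger opening in m; "gripper_force": force on a finger pad.
Only numpy, scipy, OpenCV 4.12 (cv2) and the standard library are available. Lean on these libraries where they do the work, as an engineer would, in place of code of your own. Each camera call takes 0.05 s, during which the arm holds its last target. There are 200 camera calls.

TASK

A new pin is to be made for the turned wooden last stand, so the depth of its blind socket must be taken: stand the depth gauge flat across the top of the stand with its rod over the socket, its clamp lever still up. Slowly and gently push the rod down until its tip rests on the soft bottom of the socket, then fold the red clamp lever all the way down, so that the rod is locked with its tip still on the bottom. Leave the gauge standing there, and do not knock it over or disturb the other loose things.

Things in the scene. Friction and masses are not known exactly. Their poses are not given: they have to be found in the camera images.
- last_stand: Turned brown wooden drum, 120 mm across, 60 mm high, on a dark iron flange (158 mm across, 6 mm thick) bolted to the bench: it cannot move. Origin at the bench surface under its centre. In the middle of its flat top is a blind round socket with a steel rim, 22 mm wide, of unknown depth between 22 and 42 mm; its bottom is flat, of end grain that is dented by more than 25 N.
- socket_mouth (a point): Centre of the socket's mouth, level with the flat top of the last stand, 60 mm above the bench.
- depth_gauge: Loose steel depth gauge, about 0.6 kg, that starts standing upright on the bench. Origin at the centre of its flat underside, on the rod's axis; z up. Its beam is 30 mm (x) by 124 mm (y) by 13 mm high; on it a tower, 24 by 34 mm, with a bush 21 mm wide whose top is 47 mm above the underside. The rod slides vertically through the middle of tower and beam. The lever side is +y.
- depth_rod: The gauge's measuring rod, 8 mm thick, 0.11 kg. Origin at its lower tip, z up along it. It slides 50 mm: drawn in against its upper stop the tip is 4 mm above the beam's underside, right down 46 mm below. With the clamp open it stays where it is left; sliding it up or down takes about 3 N. Lifted by its head, the rod comes to its upper stop and the whole gauge hangs from it.
- rod_head (a point): Middle of the dark knurled head at the top of the rod, where it is gripped from above: a cylinder 20 mm in diameter and 21 mm high; its top is 12.5 mm above this point and this point is 113 mm above the rod's tip. Grip with the fingers closing along the gauge's x axis, so that they pass beside the lever as the rod goes down.
- clamp_lever (a joint): Angle of the clamp lever in rad: 0 open (leaning outward, 0.62 rad above level), 0.57 folded down to its stop, nearly level above the beam. Its pin runs along the gauge's x, 23 mm from the rod's axis toward +y, 34 mm above the underside. It stays where it is left; folding takes 3 to 4 N at the pad, 5 to 6 N over the last third, where a brake shoe grips the rod and locks it.
- lever_pad (a point): Middle of the top of the red thumb pad at the end of the lever, 16 by 16 mm, 35 mm from the lever's pin. Pressed from above it goes down and outward toward +y, ending about 57 mm from the rod's axis and about 45 mm above the underside.
- cork: Loose cork stopper, 25 mm, on the bench: leave it alone.
- tape: Loose roll of masking tape, 61 mm across, 19 mm high, on the bench: leave it alone.
- heel: Loose brown stacked leather heel, 77 by 79 by 26 mm, on the bench: leave it alone.
- lid: Loose black jar lid, 70 mm across, 18 mm high, on the bench: leave it alone.

How it is judged (in metres and radians):
On the way, in this order (a step that is already met when the one before it is completed fails the run):
1. the gauge stands flat on the stand over the socket, its clamp open (horizontal distance between depth_gauge and socket_mouth below 0.006 m and z of depth_gauge in the frame of socket_mouth between -0.0015 and 0.0015 m and angle between depth_gauge's own z axis and vertical below 0.03 rad and value of joint clamp_lever below 0.25 rad), for 0.1 s.
2. the rod's tip bears on the bottom of the socket while the clamp is still open (contact force between depth_rod and last_stand above 0.5 N and z of depth_rod in the frame of socket_mouth below -0.015 m and horizontal distance between depth_gauge and socket_mouth below 0.006 m and z of depth_gauge in the frame of socket_mouth below 0.0015 m and value of joint clamp_lever below 0.25 rad), for 0.2 s.
3. the clamp lever is folded down with the tip still on the bottom (value of joint clamp_lever above 0.5 rad and contact force between depth_rod and last_stand above 0.1 N), for 0.1 s.
At the end, for the whole second after the job is handed in: The gauge stands flat on the stand (within 1.5 mm and 0.03 rad), its rod within 6 mm of the socket's axis, at rest; the rod's tip still bears on the bottom of the socket (at least 0.1 N); the clamp lever is folded to at least 0.50 rad (all of step 3 and z of depth_rod in the frame of socket_mouth below -0.015 m and horizontal distance between depth_gauge and socket_mouth below 0.006 m and z of depth_gauge in the frame of socket_mouth between -0.0015 and 0.0015 m and angle between depth_gauge's own z axis and vertical below 0.03 rad and linear speed of depth_gauge below 0.01 m/s); the robot touches nothing.
It fails at once if the rod is pressed on the stand or the bottom of its socket with more than 25 N (contact force between depth_rod and last_stand above 25 N).
It fails at once if the gauge is knocked over or tipped (angle between depth_gauge's own z axis and vertical above 0.5 rad).
It fails at once if a loose thing nearby is disturbed by more than 20 mm (distance of any of cork, tape, heel, lid from where it was at the start of the episode above 0.02 m).
It also fails if it takes over 51 s, if anything falls off the work surface, if the arm or the gripper's body presses on something with over 40 N, if the wrist force passes 120 N, or if a joint passes its speed limit or range.

## Working session

There is one attempt and no reset: what is moved stays moved. The work goes in short steps, each a Python script; the robot and the scene stay as the last script left them, time stands still between calls to the robot, and variables do not carry over. Pictures are saved under pics/ and viewed, at most 10 in all, crops included, and the job is handed in when it is done.

```bash
mkdir -p pics; ls; python3 - <<'E'
from plant import robot
import cv2,numpy as np
for n in("scene","top"):
    im=robot.grab_frame(n); cv2.imwrite(f"pics/{n}0.png",im)
    c=robot.get_calibration(n); print(n,c)
    R=cv2.Rodrigues(np.array(c['rvec'],float))[0]; print(-R.T@np.array(c['tvec']))
o=robot.observe(); print(o['time'],o['tool_pos'],o['tcp_rot'],robot.tip_reach)
E
```

```text
pics
scene {'vertical_fov': 49.893044569340816, 'cx': 283.27838508740155, 'cy': 198.00366991656384, 'rvec': array([ 0.92383092, -2.2634446 ,  1.27432549]), 'tvec': array([0.40126221, 0.26813725, 0.86473342])}
[-0.14376114  0.70619411  0.67918735]
top {'vertical_fov': 49.17767483760086, 'cx': 284.9643640766722, 'cy': 206.84625788585538, 'rvec': array([ 2.16142771, -2.11664074,  0.19933172]), 'tvec': array([-0.00694617,  0.55987972,  1.20661038])}
[0.34666288 0.0215796  1.2840488 ]
0.1 [ 0.15644484 -0.5790168   0.30319358] [-1.79930927e+02 -1.47624861e-02  1.51158573e+01] 0.0726
```

View pics/scene0.png

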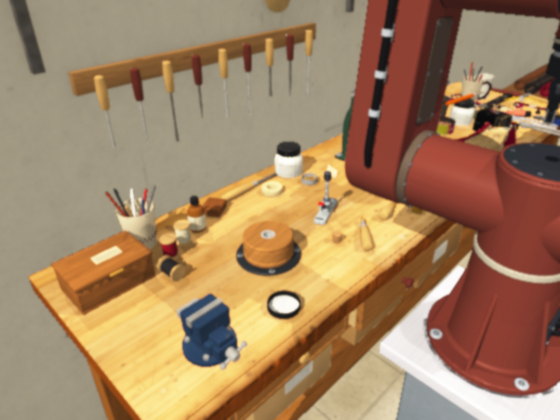

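View pics/top0.png

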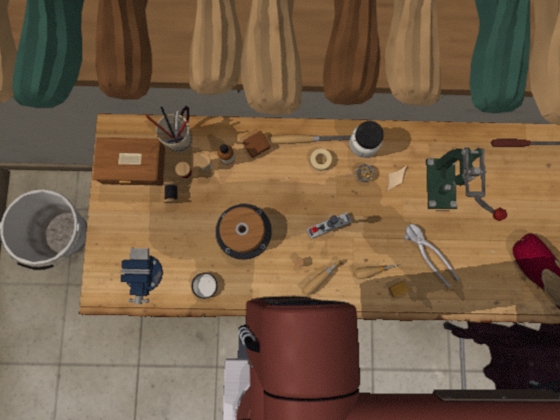

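Scene: the gauge stands upright with its red pad to the left. Top: socket at (241,229), gauge around (332,224), red pad (314,229), and the cork near (307,261). I'll localize roughly, then look with the wrist camera.

```bash
cat > h.py <<'E'
import numpy as np, cv2
from plant import robot
def ray(c,px,fish=False,H=420):
    f=H/2/np.tan(np.radians(c['vertical_fov'])/2)
    d=np.array([px[0]-c['cx'],px[1]-c['cy']])
    R=cv2.Rodrigues(np.array(c['rvec'],float))[0]; o=-R.T@np.array(c['tvec'],float)
    if fish:
        r=np.hypot(*d)+1e-12; th=r/f; v=np.array([*(d/r*np.sin(th)),np.cos(th)])
    else: v=np.array([*(d/f),1.])
    v=R.T@v; return o,v/np.linalg.norm(v)
def onz(c,px,z,fish=False):
    o,v=ray(c,px,fish); return o+v*(z-o[2])/v[2]
def tri(rays):
    A=sum(np.eye(3)-np.outer(v,v) for o,v in rays); b=sum((np.eye(3)-np.outer(v,v))@o for o,v in rays)
    p=np.linalg.solve(A,b); return p,[np.linalg.norm((np.eye(3)-np.outer(v,v))@(p-o)) for o,v in rays]
def proj(c,P,fish=False,H=420):
    f=H/2/np.tan(np.radians(c['vertical_fov'])/2)
    R=cv2.Rodrigues(np.array(c['rvec'],float))[0]; p=R@np.asarray(P,float)+np.array(c['tvec'],float)
    r=np.hypot(p[0],p[1])+1e-12
    k=f*np.arctan2(r,p[2])/r if fish else f/p[2]
    return np.array([c['cx']+k*p[0],c['cy']+k*p[1]])
E
python3 - <<'E'
from h import *
import json
c=robot.get_calibration("top")
s=onz(c,(241,229),.06);g=onz(c,(333,222),.1);l=onz(c,(314,229),.055)
print(s,g,l)
def shot(n,x,y,z,yaw):
    robot.move_pose([x,y,z],[180,0,yaw]); robot.pause(.3)
    c=robot.get_calibration("wrist"); im=robot.grab_frame("wrist")
    cv2.imwrite(f"pics/{n}.png",im)
    json.dump({k:np.asarray(v).tolist() for k,v in c.items()},open(n+".json","w"))
    o=robot.observe();print(n,o['time'],o['tool_pos'],o['q'])
m=(s+g)/2
shot("w1",m[0]-.05,m[1],.30,0)
shot("w2",m[0]-.0,m[1]-.1,.32,0)
E
```

```text
[0.49493657 0.12158842 0.06      ] [ 0.51362367 -0.12057547  0.1       ] [ 0.4997849  -0.07465239  0.055     ]
w1 2.775 [4.54301151e-01 3.01873071e-04 2.99989563e-01] [-1.65367923e+01 -1.97841179e+01 -1.87021355e+01  9.10850674e+01
 -6.02826852e-04  1.63484552e+02]
w2 3.65 [ 0.50414875 -0.09881152  0.32012479] [-2.57015899e+01 -8.88495179e+00 -7.35626116e+00  9.15137570e+01
  1.41162375e-03  1.54238067e+02]
```

View pics/w1.png

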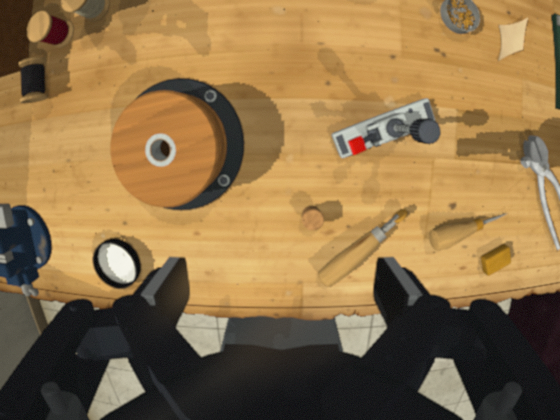

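View pics/w2.png

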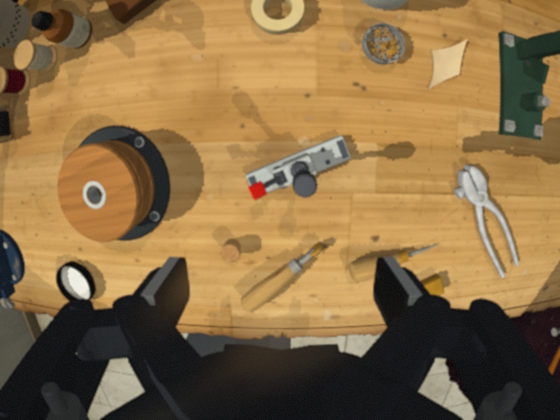

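W1: head (428,131), red pad (357,146), socket (161,150). W2: head (304,184), pad (258,190), socket (94,195). Next, an enlarged montage to read exact pixels.

```bash
python3 - <<'E'
import cv2,numpy as np
a=cv2.imread("pics/w1.png");b=cv2.imread("pics/w2.png")
def crop(im,x,y,w=133,h=100):
    t=cv2.resize(im[y:y+h,x:x+w],(400,300),interpolation=cv2.INTER_CUBIC)
    return t
g=lambda im,x,y: crop(im,x,y)
m=np.vstack([np.hstack([g(a,320,80),g(b,235,120)]),np.hstack([g(a,105,100),g(b,45,145)])])
cv2.imwrite("pics/m.png",m)
# rim / red centroids
for n,im,(x,y) in(("w1",a,(161,150)),("w2",b,(94,195))):
    p=im[y-22:y+22,x-22:x+22].astype(int); sat=p.max(2)-p.min(2)
    mask=((sat<45)).astype(np.uint8)
    k,lab,st,ce=cv2.connectedComponentsWithStats(mask); i=1+np.argmax(st[1:,4])
    cs,_=cv2.findContours((lab==i).astype(np.uint8),cv2.RETR_EXTERNAL,cv2.CHAIN_APPROX_NONE)
    e=cv2.fitEllipse(max(cs,key=len)); print(n,"rim",e[0][0]+x-22,e[0][1]+y-22,e[1])
for n,im in(("w1",a),("w2",b)):
    i=im.astype(int);mask=(i[...,2]>150)&(i[...,1]<60)&(i[...,0]<60);mask[:100 if n=="w1" else 150]=0
    ys,xs=np.nonzero(mask[:230,200:450]);print(n,"red",np.median(xs)+200,np.median(ys),len(xs),xs.mean()+200,ys.mean())
E
```

```text
w1 rim 160.11558532714844 149.53793334960938 (29.15038299560547, 31.58523941040039)
w2 rim 93.80340194702148 194.43885231018066 (21.176645278930664, 27.231136322021484)
w1 red 357.0 145.0 188 357.0744680851064 145.10106382978722
w2 red 257.0 190.0 174 257.3390804597701 189.93103448275863
```

View pics/m.png

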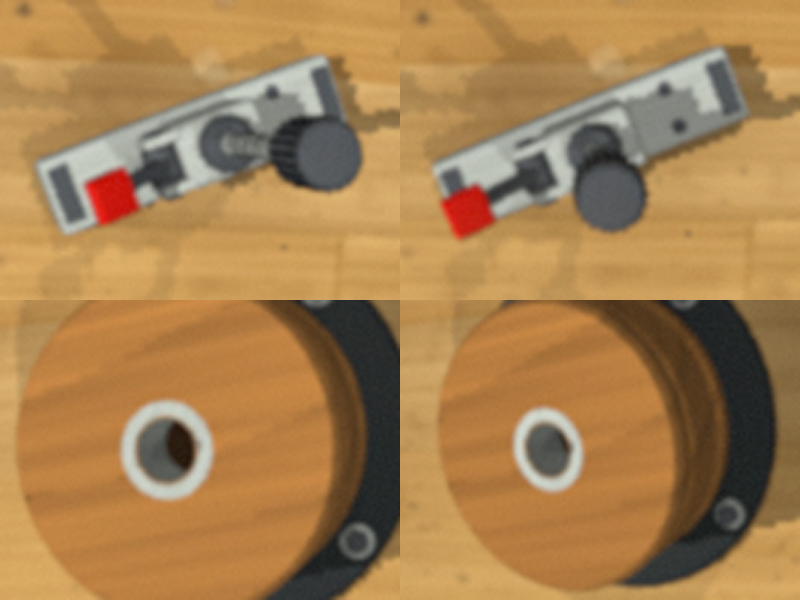

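```bash
python3 - <<'E'
from h import *
import json
C=[json.load(open(f"w{i}.json")) for i in(1,2)]
T=robot.get_calibration("top")
s=3.0075
def t(*px): return tri([ray(c,p,True) for c,p in zip(C,px)])
w1=lambda u,v:(320+u/s,80+v/s); w2=lambda u,v:(235+(u-400)/s,120+v/s)
print("head",t(w1(319,153),w2(611,195)))
print("pad",t((357.1,145.1),(257.4,189.9)))
print("sock",t((160.4,149.7),(93.9,194.5)))
for c,f,L in((C[0],w1,[(37,162),(67,234),(326,55)]),(C[1],w2,[(434,163),(725,46),(748,112)])):
    P=[onz(c,f(*q),.013,True) for q in L]; print(np.round(P,4))
print("bush", onz(C[0],w1(228,142),.047,True),onz(C[1],w2(594,142),.047,True))
print("top-cam sock",onz(T,(241.5,229),.06))
E
```

```text
head (array([ 0.51810559, -0.11944973,  0.11923928]), [np.float64(0.0005306696186752463), np.float64(0.0005306696186751864)])
pad (array([ 0.4997023 , -0.07431579,  0.05835164]), [np.float64(8.154649830167124e-05), np.float64(8.154649830163567e-05)])
sock (array([0.49702054, 0.11976493, 0.0622685 ]), [np.float64(6.877371718444933e-05), np.float64(6.877371718451524e-05)])
[[ 0.5081 -0.0566  0.013 ]
 [ 0.4815 -0.0685  0.013 ]
 [ 0.5555 -0.171   0.013 ]]
[[ 0.5089 -0.058   0.013 ]
 [ 0.5559 -0.1714  0.013 ]
 [ 0.5301 -0.1815  0.013 ]]
bush [ 0.51900098 -0.11810364  0.047     ] [ 0.52224832 -0.11876651  0.047     ]
top-cam sock [0.49496544 0.1202506  0.06      ]
```

```bash
python3 - <<'E'
from h import *
import json
def cam(c):
    R=cv2.Rodrigues(np.array(c['rvec'],float))[0]; return -R.T@np.array(c['tvec'])
c=json.load(open("w1.json")); off=cam(c)-np.array([.4543,.0003,.29999]); print("cam off yaw0",off)
def shot(n,target,z,yaw):
    a=np.radians(yaw); Rz=np.array([[np.cos(a),-np.sin(a)],[np.sin(a),np.cos(a)]])
    p=np.array(target)-Rz@off[:2]
    robot.move_pose([*p,z],[180,0,yaw]); robot.pause(.4)
    c=robot.get_calibration("wrist"); im=robot.grab_frame("wrist")
    json.dump({k:np.asarray(v).tolist() for k,v in c.items()},open(n+".json","w"))
    print(n,robot.observe()['time'],cam(c),proj(c,[*target,.06],True)); return im
a=shot("w3",(.4967,.12),.23,112.5)
b=shot("w4",(.5185,-.1195),.25,112.5)
cv2.imwrite("pics/w3.png",a);cv2.imwrite("pics/w4.png",b)
f=lambda im:cv2.resize(im[int(c0[1])-75:int(c0[1])+75,int(c0[0])-100:int(c0[0])+100],(400,300),interpolation=cv2.INTER_CUBIC)
c0=(c['cx'],c['cy']); print(c0,[int(v) for v in c0]); cv2.imwrite("pics/m2.png",np.hstack([f(a),f(b)]))
E
```

```text
cam off yaw0 [ 0.06847121 -0.00051675  0.07119623]
w3 5.5667 [0.49711468 0.11869097 0.30127524] [280.99969962 118.15946065]
w4 6.975 [ 0.51891276 -0.12012437  0.3212632 ] [280.66505866 119.0895131 ]
(280.9678078378078, 208.09076426199212) [280, 208]
```

View pics/m2.png

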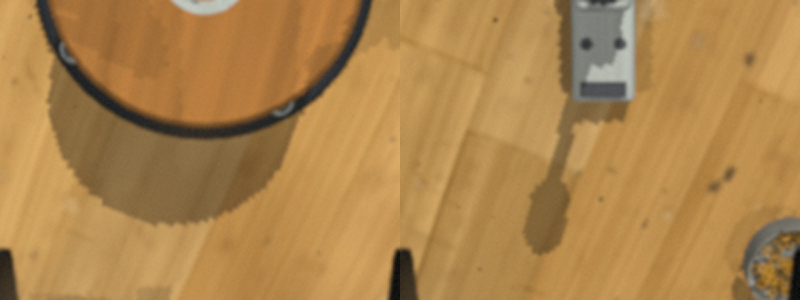

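The camera is tilted, so the targets sit near (281,119) instead, outside the crop. I'll crop again there.

```bash
python3 - <<'E'
import cv2,numpy as np
f=lambda im:cv2.resize(im[44:194,181:381],(400,300),interpolation=cv2.INTER_CUBIC)
ims=[f(cv2.imread(f"pics/w{i}.png")) for i in(3,4)]
cv2.imwrite("pics/m3.png",np.hstack(ims))
im=cv2.imread("pics/w3.png").astype(int)
p=im[80:160,230:330];mask=((p.max(2)-p.min(2))<45).astype(np.uint8)
k,lab,st,ce=cv2.connectedComponentsWithStats(mask)
for i in range(1,k):
    if st[i,4]>150:
        cs,_=cv2.findContours((lab==i).astype(np.uint8),cv2.RETR_EXTERNAL,cv2.CHAIN_APPROX_NONE)
        e=cv2.fitEllipse(max(cs,key=len));print(e[0][0]+230,e[0][1]+80,e[1])
E
```

```text
281.87691497802734 117.37113952636719 (43.699493408203125, 44.34041976928711)
```

View pics/m3.png

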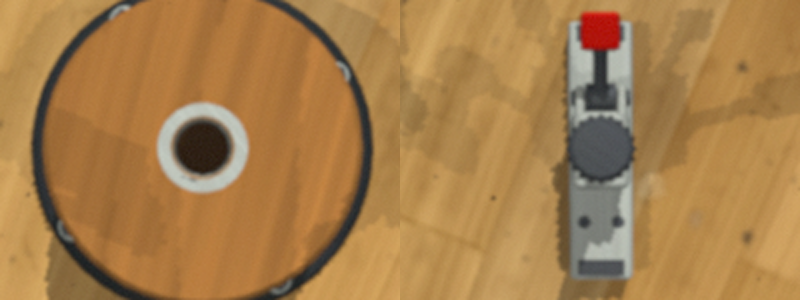

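```bash
python3 - <<'E'
from h import *
import json
C={i:json.load(open(f"w{i}.json")) for i in(1,2,3,4)}
s=3.0075
w1=(320+319/s,80+153/s); w2=(235+211/s,120+195/s)
print("sock tri",tri([ray(C[1],(160.4,149.7),True),ray(C[2],(93.9,194.5),True),ray(C[3],(281.9,117.4),True)]), onz(C[3],(281.9,117.4),.06,True))
print("head tri",tri([ray(C[1],w1,True),ray(C[2],w2,True),ray(C[4],(281.5,118.5),True)]), onz(C[4],(281.5,118.5),.128,True))
P=[onz(C[4],(181+u/2,44+v/2),.013,True) for u,v in((170.5,30),(172,275),(230.5,275))];print(P, np.degrees(np.arctan2(*(P[0]-P[1])[[1,0]])))
E
```

```text
sock tri (array([0.49689774, 0.12059988, 0.06081795]), [np.float64(0.00029335324842811347), np.float64(0.00019065812270292894), np.float64(0.00025655817583065705)]) [0.49709289 0.1207734  0.06      ]
head tri (array([ 0.51844229, -0.1191912 ,  0.12006998]), [np.float64(0.0003952730448757444), np.float64(0.0007686722317714512), np.float64(0.0004898912366649431)]) [ 0.51892501 -0.11915064  0.128     ]
[array([ 0.48382038, -0.07124887,  0.013     ]), array([ 0.52926325, -0.1797076 ,  0.013     ]), array([ 0.55531117, -0.16885598,  0.013     ])] 112.73308436180322
```

```bash
python3 - <<'E'
from h import *
def st(t):
    o=robot.observe();print(t,round(o['time'],2),np.round(o['tool_pos'],4),np.round(o['ft_force'],2),round(o['gripper_width'],4),o['gripper_force'])
yaw=112.6; x,y=.5187,-.1192
robot.set_gripper(.06)
robot.move_pose([x,y,.24],[180,0,yaw]); robot.pause(.2); st("above")
print(robot.line_to([x,y,.1690],vel=.08,guard=5)); st("down")
robot.set_gripper(.0); st("grip")
robot.line_to([x,y,.20],vel=.04); robot.pause(.3); st("lift")
robot.line_to([x,y,.30],vel=.15); robot.pause(.3); st("up")
im=robot.grab_frame("scene"); im2=robot.grab_frame("wrist")
cv2.imwrite("pics/s1.png",np.hstack([cv2.resize(im[100:250,250:400],(500,500)),cv2.resize(im2[50:250,200:360],(300,375)) if 0 else cv2.copyMakeBorder(cv2.resize(im2[40:260,215:347],(300,500)),0,0,0,0,0)]))
E
```

```text
above 7.93 [ 0.519  -0.12    0.2402] [-0.05 -0.33 -0.97] 0.0601 0.0
False
down 8.97 [ 0.519  -0.1194  0.1696] [-0.87  0.51  0.35] 0.0598 0.0
grip 9.43 [ 0.5187 -0.1193  0.1693] [-1.69 -0.55  2.78] 0.0181 58.41944934334606
lift 10.65 [ 0.5186 -0.1192  0.1998] [ 0.02 -0.01 -7.29] 0.0182 59.751913296058774
up 11.77 [ 0.5185 -0.1191  0.2993] [ 0.75 -0.41 -6.68] 0.0181 59.76339791435748
```

View pics/s1.png

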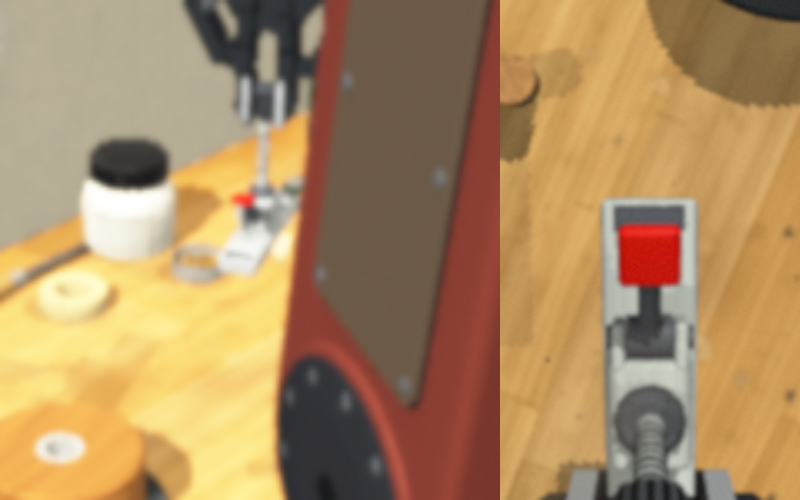

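The gauge is held and hangs straight, with the lever up. Next, carry it over and set it down on the stand.

```bash
python3 - <<'E'
from h import *
def st(t):
    o=robot.observe();print(t,round(o['time'],2),np.round(o['tool_pos'],4),np.round(o['ft_force'],2),round(o['gripper_width'],4))
x,y=.4970,.1207
robot.line_to([x,y,.30],vel=.15)
robot.line_to([x,y,.246],vel=.08); robot.pause(.4); st("over")
g=robot.line_to([x,y,.215],vel=.012,guard=3.5); print(g); st("touch"); robot.pause(.3); st("rest")
cv2.imwrite("pics/w5.png",robot.grab_frame("wrist"))
im=robot.grab_frame("scene"); cv2.imwrite("pics/s2.png",np.hstack([cv2.resize(im[160:280,220:320],(450,540)),cv2.resize(cv2.imread("pics/w5.png")[60:240,210:320],(330,540))]))
E
```

```text
over 14.85 [0.4971 0.1207 0.2462] [ 0.48 -0.02 -6.41] 0.0181
True
touch 16.2 [0.4968 0.1206 0.2308] [ 1.12 -0.63  0.94] 0.0183
rest 16.5 [0.4966 0.1205 0.2299] [ 3.12 -1.83  2.1 ] 0.0181
```

View pics/s2.png

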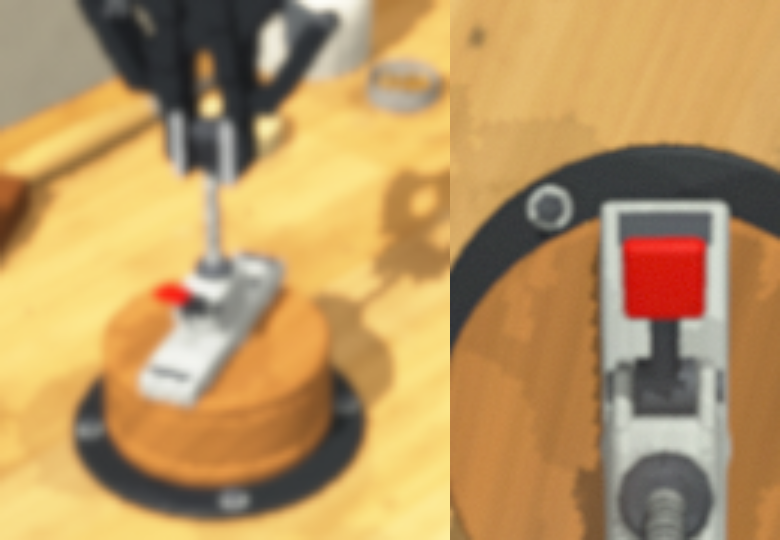

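It stands on the stand, touching at TCP 0.2308 as expected. Now push the rod down gently.

```bash
python3 - <<'E'
from h import *
def st(t):
    o=robot.observe();print(t,round(o['time'],2),np.round(o['tool_pos'],4),np.round(o['ft_force'],2),round(o['gripper_width'],4))
x,y=.4970,.1207
print(robot.line_to([x,y,.210],vel=.015,guard=7)); st("mid")
robot.pause(.2); st("mid rest")
print(robot.line_to([x,y,.182],vel=.007,guard=6)); st("bottom"); robot.pause(.5); st("rest")
E
```

```text
False
mid 18.04 [0.4968 0.1207 0.2098] [ 1.04 -1.95  1.16] 0.0179
mid rest 18.24 [0.4969 0.1207 0.2098] [ 0.42 -1.85  0.04] 0.0179
True
bottom 20.01 [0.497  0.1207 0.2003] [-1.18  0.8   4.7 ] 0.018
rest 20.51 [0.497  0.1207 0.2003] [0.2  0.32 5.37] 0.0185
```

```bash
python3 - <<'E'
from h import *
def st(t):
    o=robot.observe();print(t,round(o['time'],2),np.round(o['tool_pos'],4),np.round(o['ft_force'],2),round(o['gripper_width'],4))
x,y=.4970,.1207
robot.set_gripper(.055); robot.pause(.2); st("open")
robot.line_to([x,y,.27],vel=.1); robot.set_gripper(0); robot.pause(.3); st("up")
c=robot.get_calibration("wrist"); im=robot.grab_frame("wrist"); cv2.imwrite("pics/w6.png",im)
i=im.astype(int);m=(i[...,2]>150)&(i[...,1]<60)&(i[...,0]<60);m[250:]=0
ys,xs=np.nonzero(m);p=(np.median(xs),np.median(ys));P=onz(c,p,.116,True);print(p,len(xs),P,np.hypot(*(P[:2]-[x,y])),np.degrees(np.arctan2(P[1]-y,P[0]-x)))
s=robot.grab_frame("scene")
cv2.imwrite("pics/s3.png",np.hstack([cv2.resize(s[160:280,220:320],(375,450)),cv2.resize(im[60:240,200:360],(400,450))]))
E
```

```text
open 21.15 [0.4967 0.1205 0.1999] [-0.59 -0.69  0.11] 0.0549
up 22.87 [0.497  0.1207 0.2701] [ 0.25  0.19 -0.75] 0.0
(np.float64(281.0), np.float64(146.0)) 445 [0.47786282 0.16624015 0.116     ] 0.04939774286019633 112.79343946237088
```

View pics/s3.png

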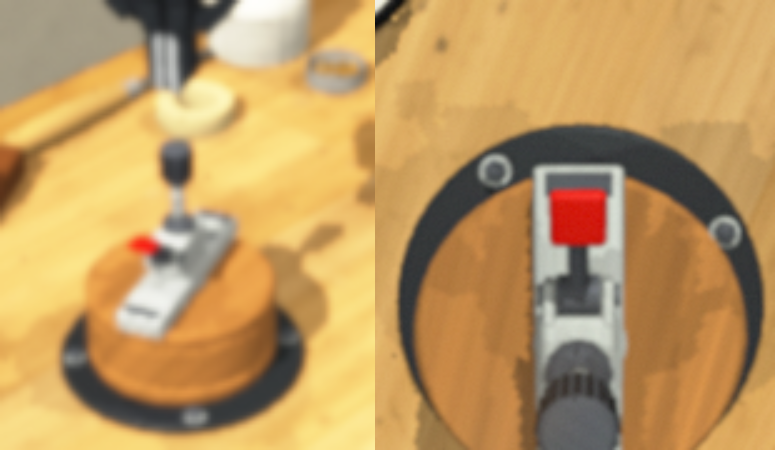

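The rod is down, the gauge is undisturbed, and the pad is at r≈50 mm, bearing 112.8°. Fold the lever along a slanted line.

```bash
python3 - <<'E'
from h import *
def st(t):
    o=robot.observe();print(t,round(o['time'],2),np.round(o['tool_pos'],4),np.round(o['ft_force'],2))
x,y=.4970,.1207;a=np.radians(112.8);T=robot.tip_reach
P=lambda r,z:[x+r*np.cos(a),y+r*np.sin(a),z+T]
robot.line_to(P(51,.0)[:0] or P(.051,.15),vel=.12); 
robot.line_to(P(.051,.126),vel=.05); robot.pause(.2); st("above")
print(robot.line_to(P(.0575,.099),vel=.012,guard=12)); st("pressed"); robot.pause(.3); st("hold")
c=robot.get_calibration("wrist")
robot.line_to(P(.0575,.15),vel=.06)
robot.line_to(P(.0,.21),vel=.12); robot.pause(.3); st("up")
c=robot.get_calibration("wrist"); im=robot.grab_frame("wrist"); cv2.imwrite("pics/w7.png",im)
i=im.astype(int);m=(i[...,2]>150)&(i[...,1]<60)&(i[...,0]<60);m[250:]=0
ys,xs=np.nonzero(m);p=(np.median(xs),np.median(ys));Q=onz(c,p,.105,True);print(p,len(xs),Q,np.hypot(*(Q[:2]-[x,y])))
s=robot.grab_frame("scene")
cv2.imwrite("pics/s4.png",np.hstack([cv2.resize(s[160:280,220:320],(375,450)),cv2.resize(im[60:240,200:360],(400,450))]))
E
```

```text
above 24.53 [0.4774 0.1677 0.1989] [-0.16 -0.6   0.41]
True
pressed 25.91 [0.4756 0.1725 0.1832] [-0.35  0.7   3.88]
hold 26.21 [0.4756 0.1724 0.1831] [-1.26  3.92  3.7 ]
up 28.17 [0.4967 0.121  0.2822] [0.57 0.38 0.48]
(np.float64(281.0), np.float64(136.0)) 389 [0.47501347 0.17230667 0.105     ] 0.056095055406504564
```

View pics/s4.png

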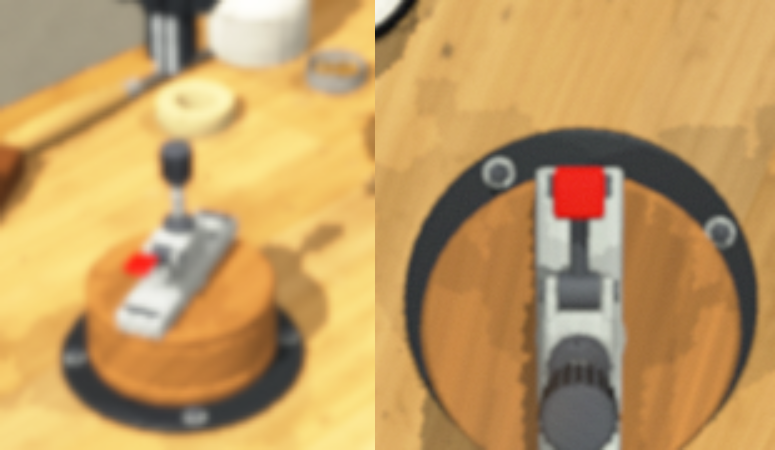

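The lever is mostly folded, but the guard stopped at tip z≈0.1105 where about 0.105 is expected. Press again to the stop.

```bash
python3 - <<'E'
from h import *
def st(t):
    o=robot.observe();print(t,round(o['time'],2),np.round(o['tool_pos'],4),np.round(o['ft_force'],2))
x,y=.4970,.1207;a=np.radians(112.8);T=robot.tip_reach
P=lambda r,z:[x+r*np.cos(a),y+r*np.sin(a),z+T]
robot.line_to(P(.055,.15),vel=.12)
robot.line_to(P(.0555,.115),vel=.04); robot.pause(.3); st("above")
print(robot.line_to(P(.0575,.098),vel=.008,guard=15)); st("pressed"); robot.pause(.4); st("hold")
z=robot.observe()['tool_pos'][2]-T
robot.line_to(P(.0575,.15),vel=.06)
robot.line_to(P(.0,.21),vel=.12); robot.pause(.3); st("up")
c=robot.get_calibration("wrist"); im=robot.grab_frame("wrist"); cv2.imwrite("pics/w8.png",im)
i=im.astype(int);m=(i[...,2]>150)&(i[...,1]<60)&(i[...,0]<60);m[250:]=0
ys,xs=np.nonzero(m);p=(np.median(xs),np.median(ys));Q=onz(c,p,.105,True);print(z,p,len(xs),Q,np.hypot(*(Q[:2]-[x,y])))
E
```

```text
above 30.42 [0.4756 0.1719 0.1878] [0.75 0.06 1.16]
True
pressed 31.72 [0.4751 0.1737 0.1786] [-2.33 -0.04  6.19]
hold 32.12 [0.4751 0.1737 0.1786] [-1.64  0.05  6.42]
up 34.16 [0.4967 0.121  0.2822] [-0.07  0.21  0.51]
0.10597517890211766 (np.float64(281.0), np.float64(134.0)) 379 [0.47436524 0.17397701 0.105     ] 0.05788585689013083
```

Lower now (0.106), but it may not be at the stop. One more firm press.

```bash
python3 - <<'E'
from h import *
def st(t):
    o=robot.observe();print(t,round(o['time'],2),np.round(o['tool_pos'],4),np.round(o['ft_force'],2))
x,y=.4970,.1207;a=np.radians(112.8);T=robot.tip_reach
P=lambda r,z:[x+r*np.cos(a),y+r*np.sin(a),z+T]
robot.line_to(P(.057,.15),vel=.12)
robot.line_to(P(.057,.109),vel=.05); robot.pause(.3); st("above")
for z in (.1055,.1045,.1035,.1025):
    g=robot.line_to(P(.057,z),vel=.006,guard=15); robot.pause(.15); st((z,g))
    if g or robot.observe()['ft_force'][2]>13: break
z=robot.observe()['tool_pos'][2]-T
robot.line_to(P(.057,.15),vel=.06)
robot.line_to(P(.0,.21),vel=.12); robot.pause(.3); st("up")
c=robot.get_calibration("wrist"); im=robot.grab_frame("wrist"); cv2.imwrite("pics/w9.png",im)
i=im.astype(int);m=(i[...,2]>150)&(i[...,1]<60)&(i[...,0]<60);m[250:]=0
ys,xs=np.nonzero(m);p=(np.median(xs),np.median(ys));Q=onz(c,p,.105,True);print(z,p,len(xs),Q,np.hypot(*(Q[:2]-[x,y])))
s=robot.grab_frame("scene")
cv2.imwrite("pics/s5.png",np.hstack([cv2.resize(s[160:280,220:320],(375,450)),cv2.resize(im[60:240,200:360],(400,450))]))
E
```

```text
above 36.32 [0.475  0.1733 0.1818] [ 0.52 -0.62  0.48]
(0.1055, False) 37.2 [0.475  0.1733 0.1787] [-1.58 -0.23  6.69]
(0.1045, False) 37.67 [0.4752 0.1734 0.1784] [-4.79  0.23 10.79]
(0.1035, False) 38.13 [0.4753 0.1735 0.1782] [-5.980e+00  1.000e-02  1.622e+01]
up 40.2 [0.4967 0.121  0.2822] [-1.02  0.61 -0.78]
0.10556360776869944 (np.float64(281.0), np.float64(134.0)) 381 [0.47436607 0.17397437 0.105     ] 0.057883102730957946
```

The force rises to 16 N with no further motion, so the lever is on its stop. The pad position is unchanged at r≈58 mm, and the arm is clear.

```bash
python3 -c "
from plant import robot
print(robot.job_done())"
```

```text
the job is handed in; nothing more can be done
None
```

I handed the job in: the gauge stands on the last stand with its rod about 26.5 mm down on the socket bottom and the clamp lever folded to its stop. No verdict came back, I could only infer from the push force that the tip still bears on the bottom, and I viewed 11 pictures against the limit of 10.

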